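# Tension two spokes with the spoke key, by counted quarter turns

## Task

Take the spoke key from its stand and tighten the wheel's draw-spokes in order, clockwise round the rim from the valve stem: the first square nipple exactly one quarter turn clockwise, then the next one exactly two quarter turns clockwise, leaving the other two as they are. The nipples are locked in quarter-turn notches, so seat the key, press it down gently against the spring while you turn (about 10 N is right; never load it with more than 30 N, downward or by forcing a locked nipple), and let the nipple spring up into its notch. Then stand the key back over the post of its stand, let go of it, and leave everything else where it is.

Things in the scene. Friction and masses are not known exactly. Their poses are not given: they have to be found in the camera images.
- fixture: Round dark steel truing fixture, fixed to the table, 232 mm across, base plate 12 mm thick; a small spoked wheel (rim 145 mm across, top 39 mm high) lies flat in it. Origin: centre of its underside, z up. Outside the rim stand four equal upright draw-spokes at 90 deg, 93 mm from the centre: nipple 1 on the fixture's +x, 2 on -y, 3 on -x, 4 on +y (clockwise from above).
- valve (a point): Top of the valve stem, an upright black rubber stub 14 mm thick with a 9 mm steel pin on top, 56 mm above the table, just inside the rim, 52 mm from the fixture's centre, 25 deg counterclockwise of nipple 1 (between nipples 4 and 1, nearer to 1). Nipple 1 is thus the first one clockwise from it.
- post_1 (a point): Point on the vertical axis of nipple 1 (the first), at the top of the base plate, 12 mm above the table. Above it a dark steel cup, 40 mm across, and out of it the brass square nipple: head 14 mm square, 27 mm tall, with a 2.5 mm chamfer. All four are alike. Each head's top stands between 61 and 79 mm above the table, differently each time and not measured: feel for it.
- post_2 (a point): The same point of nipple 2 (the next one clockwise). Springs, alike in all four: a nipple yields downward from about 4 N on, then 1.2 N per mm, to a hard stop at 7 mm (12 N). Up, a lug locks it in one of four notches 90 deg apart, with 0.17 rad of play either way.
- post_3 (a point): The same point of nipple 3, to be left alone. Any nipple pressed down by more than 4 mm (9 N) turns freely against 0.035 N m of friction; released within the play of a notch it springs up and is locked again; it does not turn back by itself.
- post_4 (a point): The same point of nipple 4, to be left alone.
- key: Spoke key, loose, 0.14 kg, 72 mm tall, upright over the post of its stand. Origin: centre of its lower mouth, z up. Steel socket 23.5 mm square outside, 16.5 mm inside, 18 mm deep: 1.25 mm (0.2 rad) of play on a nipple. Then a stem 12 mm thick; from 40 to 72 mm a black wing to grip, 12 mm thick along the key's y, 44 mm wide along its x. The socket's flats are along the key's x and y.
- key_stand: Key stand, fixed: dark steel plate 60x60x12 mm with an upright round post 12 mm thick, 14 mm tall, with a pointed top, in its middle. Origin: centre of the underside, z up. The key's mouth rests on the plate, 12 mm above the origin, at any yaw.
- nipple_1 (a joint): Angle of nipple 1, rad, grows clockwise seen from above; at 0 its flats are along the fixture's x and y; at the start it is within 0.1 of 0.
- nipple_2 (a joint): Angle of nipple 2, rad, grows clockwise seen from above; at 0 its flats are along the fixture's x and y; at the start it is within 0.1 of 0.
- nipple_3 (a joint): Angle of nipple 3, rad, grows clockwise seen from above; at 0 its flats are along the fixture's x and y; at the start it is within 0.1 of 0.
- nipple_4 (a joint): Angle of nipple 4, rad, grows clockwise seen from above; at 0 its flats are along the fixture's x and y; at the start it is within 0.1 of 0.
- flux_tin: Bystander: round green tin, 75 mm across, 48 mm high, light lid; origin at the centre of its underside. Leave it alone.
- offcut_2: Bystander: tube offcut 44 mm across, 90 mm long, lying along its y; origin at the centre of its underside. Leave it alone.
- offcut_3: Bystander: thin tube offcut 19 mm across, 150 mm long, lying along its y; origin at the centre of its underside. Leave it alone.
- dropout_1: Bystander: small milled steel plate 44x80x8 mm, lying flat; origin at the centre of its underside. Leave it alone.
- mug: Bystander: blue-grey mug 80 mm across, 92 mm high; origin at the centre of its underside. Leave it alone.
Not all that is in view belongs to the job. What is shaped like the key_stand but orange is not meant.

How it is judged:
By the outcome, as a careful person would: the job done as asked, in the order asked, and still so for the second after the job is handed in, with the robot touching nothing.
It also fails if it takes over 72 s, if anything falls off the work surface, if the arm or the gripper's body presses on something with over 40 N, if the wrist force passes 120 N, or if a joint passes its speed limit or range.

## Robot

A 6-joint arm with a two-finger parallel gripper is mounted at the origin on a cart in front of the work surface, level with it; the furniture and walls round the work are solid. World frame = base frame: x ahead of the robot, y to its left, z up, the work surface at z = 0. Lengths are in m, angles in rad, forces in N, time in s.
With the tool pointing down it reaches from about 0.35 to 0.8 m from the base axis. Payload 7.3 kg.
Tool frame: the origin (TCP) lies at the very end of the fingers, on their centre line; the grasp point (between the pads) lies 19 mm behind it; z points along the fingers, y is the line along which they close (so a half turn about z gives the same grasp; the last joint's range is limited). The gripper opens to 85 mm and grips with 20 to 120 N. Pads are 22 mm wide; open, the fingers measure 114 mm over their backs; the gripper's body (76 mm by 85 mm) begins 54 mm behind the grasp point. The pads swing forward as they close: fully open they stand 13 mm farther back than shut.
Start: joints at [1.14, 0.342, 1.524, -0, 1.275, -0.146], TCP at [0.147, 0.504, 0.231] pointing down, gripper open.
Joint ranges: [-2.53, 2.53], [-0.77, 2.02], [0.04, 2.7], [-1, 4.14], [0.28, 2.66], [-3.11, 3.11]. Speed limits (rad/s): [2.57, 2.57, 3.14, 3.14, 3.14, 3.14].

## Interface

Orientations are given as a unit quaternion [w, x, y, z].
In Python, from bench import status, imaging, order gives the robot as it stands. The module is installed in compiled form; this text tells all that it offers.
- The arm moves only by the tool carry_out, never from a script. Its argument "targets" is text: rows parted by semicolons, each of 6 numbers parted by spaces: the shift along the tool's x, y, z as a fraction of full scale, then the turn, a rotation vector about the tool's x, y, z as a fraction of full scale. A call has 1 to 12 rows; each row is the pose to reach, as a shift and turn from the pose commanded when the call began, along the tool's axes at that moment, turning the shorter way round; what a row does not reach only later rows make up. Full scale, the value 1, is 250 mm for a shift and 180 degrees for a turn. A row lasts 1/10 s, in which the tool goes at most 50 mm and 8.59 degrees, less where a joint would pass 70% of its speed; a pose out of reach is approached as far as the arm can. A call with a number of a shift or a turn outside -1 to 1 is refused whole. A call with a gripper value outside its range is refused whole. "grip" is the finger opening in mm, from 0 to 85.4, set as the call begins (left out, the last holds). The fingers move at their own pace and stop on an object; "grip_force" is the grip in N (left out, the last holds). Time passes only in rows, so rows that repeat a pose let the fingers close. It gives the time, the measured TCP pose, the force, the opening and the grip force at its end, in the units of the state.
- status.observe(): the state, without advancing time (a new reading comes with each control period).
- imaging.capture(name): name is "side" or "top" or "wrist"; returns (picture, depth): 400x640x3 uint8, red, green, blue; 400x640 float32, m along the optical axis (not along the pixel's ray), 0 where there is no reading.
- imaging.camera_model(name): a dict with "camera_matrix" (3x3 intrinsics, pixels), "R" (3x3) and "t" (3): a world point X has camera coordinates R X + t; the wrist camera has in their place "hand_eye" (4x4, takes a point from camera to tool coordinates, whose origin is the TCP and whose axes are the flange's). Camera axes: x right, y down, z forward; pixel columns grow to the right and rows downward; lengths in m; the calibration is good to about 2 mm. A picture is of the moment at which its call begins: read the wrist's pose just before it. camera_model takes no time and is no camera call.
- order.sign_off(): hands the job in; it is judged then, once.
The state is a dict: "time": time; "joint_positions": joint angles; "qvel": joint speeds; "effort": joint torques, N m; "eef_pos": TCP position; "eef_rot": TCP orientation; "ft_force": force on the tool from outside, world axes, zero at the start; "wrist_torque": the same for the moment, N m; "finger_gap": finger opening in m; "grip_force": force on a finger pad.
Only numpy, scipy, OpenCV 4.12 (cv2) and the standard library are available. Lean on these libraries where they do the work, as an engineer would, in place of code of your own. Each camera call takes 0.05 s, during which the arm holds its last target. There are 200 camera calls.

## Working session

There is one attempt and no reset: what is moved stays moved. The work goes in short steps, Python scripts to look and compute and a tool call to move; the robot and the scene stay as the last step left them, time stands still between calls to the robot, and variables do not carry over. Pictures are saved under pics/ and viewed, at most 10 in all, crops included, and the job is handed in when it is done.

Besides the shell and the picture viewer there is one more tool, called by a JSON object that holds its "method" and its "body". carry_out: Moves the arm, as the interface text tells. Shift numbers are shares of 250 mm and turn numbers shares of 180 degrees, none past 1 either way. Its arguments: {"type":"object","properties":{"targets":{"type":"string"},"grip":{"type":"number"},"grip_force":{"type":"number"}},"required":["targets"]}

```bash
mkdir -p pics; python3 - <<'E'
from bench import status, imaging
import cv2,numpy as np
s=status.observe();print({k:np.round(v,3).tolist() for k,v in s.items()})
for n in ['top','side']:
    p,d=imaging.capture(n);cv2.imwrite(f'pics/{n}.png',p[:,:,::-1]);np.savez(f'{n}.npz',p=p,d=d)
    m=imaging.camera_model(n);print(n,{k:np.round(v,3).tolist() for k,v in m.items()})
m=imaging.camera_model('wrist');print({k:np.round(v,4).tolist() for k,v in m.items()})
E
```

```text
{'time': 0.0, 'joint_positions': [1.14, 0.343, 1.525, -0.0, 1.275, -0.146], 'qvel': [0.001, 0.0, -0.002, -0.0, -0.0, 0.001], 'effort': [-0.0, -43.368, -24.601, -0.0, 0.008, -0.0], 'eef_pos': [0.147, 0.503, 0.231], 'eef_rot': [-0.0, 0.142, 0.99, -0.001], 'ft_force': [-0.177, 0.762, 0.106], 'wrist_torque': [-0.008, 0.003, -0.034], 'grip_force': 0.0, 'finger_gap': 0.086}
top {'camera_matrix': [[377.681, 0.0, 323.495], [0.0, 377.681, 202.544], [0.0, 0.0, 1.0]], 'R': [[-0.014, -0.999, 0.031], [-0.999, 0.012, -0.041], [0.041, -0.031, -0.999]], 't': [0.24, 0.499, 0.902]}
side {'camera_matrix': [[398.922, 0.0, 327.627], [0.0, 398.922, 199.922], [0.0, 0.0, 1.0]], 'R': [[0.989, -0.15, -0.006], [-0.084, -0.513, -0.855], [0.125, 0.845, -0.519]], 't': [-0.456, 0.208, 0.678]}
{'camera_matrix': [[357.0513, 0.0, 319.1465], [0.0, 357.0513, 199.0094], [0.0, 0.0, 1.0]], 'hand_eye': [[0.0002, -0.9609, -0.277, 0.0698], [1.0, 0.0001, 0.0003, -0.0009], [-0.0002, -0.277, 0.9609, -0.1428], [0.0, 0.0, 0.0, 1.0]]}
```

View pics/top.png

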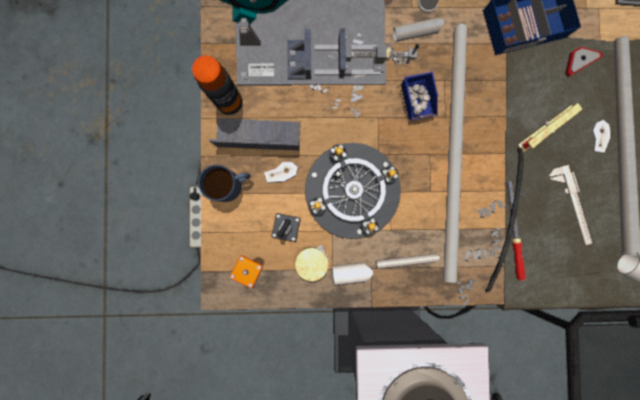

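View pics/side.png

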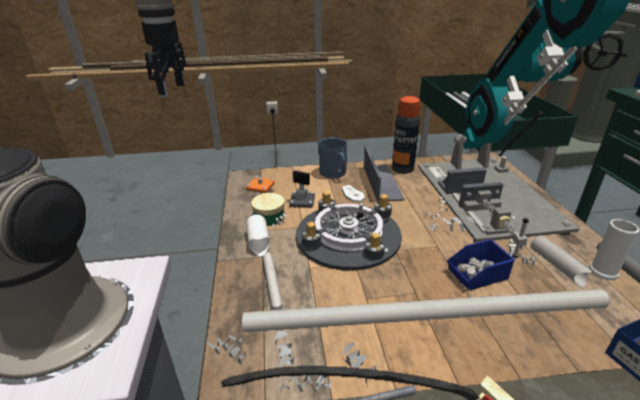

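The top view shows the key on its stand at (286,227), the orange decoy at (245,270) and the fixture centre near (353,190). The nipples are at about (339,153), (392,173), (371,227) and (319,205). Next I'll compute rough positions and a zoom to find the valve.

```bash
cat > h.py <<'E'
from bench import status, imaging
import cv2,numpy as np
from scipy.spatial.transform import Rotation as Ro
def q2R(q): return Ro.from_quat([q[1],q[2],q[3],q[0]]).as_matrix()
def cam(n,s=None):
    m=imaging.camera_model(n);K=np.array(m['camera_matrix'])
    if n!='wrist':
        R=np.array(m['R']);t=np.array(m['t']);return K,R,t
    H=np.array(m['hand_eye']);T=np.eye(4);T[:3,:3]=q2R(s['eef_rot']);T[:3,3]=s['eef_pos']
    C=np.linalg.inv(T@H);return K,C[:3,:3],C[:3,3]
def ray(c,uv,z):
    K,R,t=c;o=-R.T@t;d=R.T@np.linalg.inv(K)@np.array([uv[0],uv[1],1.]);return o+d*(z-o[2])/d[2]
def proj(c,X):
    K,R,t=c;p=K@(R@np.asarray(X,float)+t);return p[:2]/p[2]
E
python3 - <<'E'
from h import *
c=cam('top');p=np.load('top.npz')['p']
for n,uv,z in [('c',(353,190),.039),('a',(339,151),.07),('b',(392,173),.07),('c',(371,227),.07),('d',(319,205),.07),('key',(286,227),.084),('tin',(311,264),.048),('mug',(218,183),.092),('orange',(245,271),.012)]: print(n,ray(c,uv,z).round(3))
cv2.imwrite('pics/z.png',cv2.resize(p[130:290,240:450,::-1],None,fx=3.8,fy=3.7,interpolation=cv2.INTER_CUBIC))
E
```

```text
c [0.53  0.165 0.039]
a [0.616 0.199 0.07 ]
b [0.565 0.08  0.07 ]
c [0.444 0.13  0.07 ]
d [0.494 0.246 0.07 ]
key [0.447 0.319 0.084]
tin [0.361 0.265 0.048]
mug [0.544 0.464 0.092]
orange [0.343 0.421 0.012]
```

View pics/z.png

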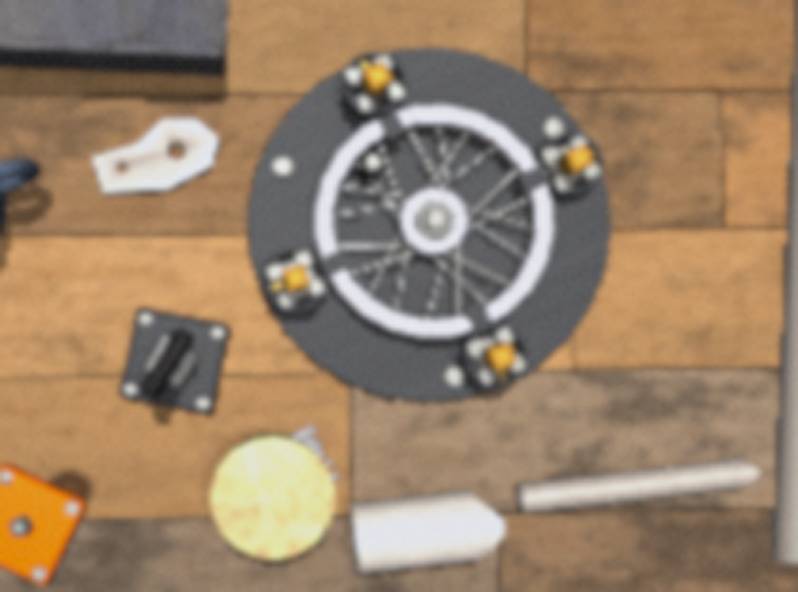

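The valve shows at zoomed (372,162), so nipple 1 is the top-left one at about (0.616,0.199) and nipple 2 is at about (0.565,0.080). The fixture yaw is roughly 21.5°. Next I move above the key.

{"method": "carry_out", "body": {"targets": "-0.17 -0.046 0 0 0 0;-0.34 -0.093 0 0 0 0;-0.51 -0.14 0 0 0 0;-0.68 -0.186 0 0 0 0", "grip": 60}}

```text
time: 0.5
eef_pos: [0.2986, 0.4103, 0.231]
eef_rot: [-0.0, 0.142, 0.99, -0.0]
ft_force: [0.9, 0.7, -0.2]
finger_gap: 0.0601
grip_force: 0.0
```

{"method": "carry_out", "body": {"targets": "-0.17 -0.046 0 0 0 0.04;-0.34 -0.093 0 0 0 0.087;-0.51 -0.14 0 0 0 0.087;-0.68 -0.186 0 0 0 0.087;-0.68 -0.186 0 0 0 0.087;-0.68 -0.186 0 0 0 0.087;-0.68 -0.186 0 0 0 0.087"}}

```text
time: 1.2
eef_pos: [0.4467, 0.3195, 0.231]
eef_rot: [-0.001, 0.275, 0.961, -0.0]
ft_force: [-0.5, 0.2, 0.5]
finger_gap: 0.06
grip_force: 0.0
```

```bash
python3 - <<'E'
from h import *
s=status.observe();p,d=imaging.capture('wrist');np.savez('w1.npz',p=p,d=d,pos=s['eef_pos'],rot=s['eef_rot'])
print(s['time'],s['eef_pos'],s['eef_rot'],s['joint_positions'],s['qvel'])
c=cam('wrist',s)
for X in [(.447,.319,.084),(.616,.199,.07),(.565,.08,.07)]: print(proj(c,X).round())
cv2.imwrite('pics/w1.png',p[:,:,::-1])
E
```

```text
1.2 [0.44665393 0.31953555 0.23102521] [-5.27058752e-04  2.75115941e-01  9.61410893e-01 -1.89541584e-04] [ 4.81157543e-01  3.87182045e-01  1.45655236e+00  4.68509035e-04
  1.29888356e+00 -5.32344165e-01] [ 0.0155334  -0.00693308  0.00202166 -0.00191688 -0.00178474 -0.00191799]
[320. 184.]
[307. 376.]
[185. 391.]
```

View pics/w1.png

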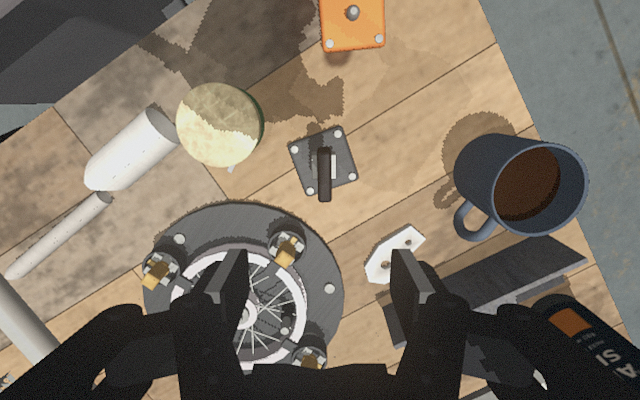

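The wing is at about (324,175), almost vertical in the image, and the stand plate is around (323,162). I'll measure the key from depth, taking points near z = 0.084.

```bash
cat >> h.py <<'E'
def cloud(c,d):
    K,R,t=c;v,u=np.mgrid[:d.shape[0],:d.shape[1]]
    X=np.stack([(u-K[0,2])*d/K[0,0],(v-K[1,2])*d/K[1,1],d],-1)
    return (X-t)@R
E
python3 - <<'E'
from h import *
w=np.load('w1.npz');s=dict(eef_pos=w['pos'],eef_rot=w['rot']);c=cam('wrist',s);P=cloud(c,w['d'])
m=(w['d']>0)&(np.hypot(P[...,0]-.447,P[...,1]-.319)<.045)
def rect(a,b):
    k=m&(P[...,2]>a)&(P[...,2]<b);q=P[k];r=cv2.minAreaRect((q[:,:2]*1000).astype(np.float32))
    print(k.sum(),q.mean(0).round(4),np.round(r[0],1),np.round(r[1],1),round(r[2],1))
rect(.078,.09);rect(.005,.016)
print(np.percentile(P[m][:,2],[1,50,99]))
# black mask onto z=.084
k=(w['p'].max(2)<45)&m&(P[...,2]>.07)
q=np.array([ray(c,(u,v),.084) for v,u in np.argwhere(k&(P[...,2]>.078))]);r=cv2.minAreaRect((q[:,:2]*1000).astype(np.float32));print(r)
R=q2R(w['rot']);print(R.round(3))
E
```

```text
724 [0.4438 0.3256 0.0838] [444.4 324.9] [11.6 43.3] 58.6
2391 [0.4414 0.3268 0.0122] [445.1 324.9] [59.7 60.2] 77.7
[-0.00045602  0.29014959  0.32128705]
((590.0446166992188, 229.30673217773438), (272.105712890625, 274.7068786621094), 12.219503402709961)
[[-0.849  0.529 -0.001]
 [ 0.529  0.849 -0.   ]
 [ 0.001 -0.001 -1.   ]]
```

The key is at (0.4445,0.325) with key-y yaw 58.6°, and its 0.084 top, wing size and stand centre all agree. I'll descend and grip.

{"method": "carry_out", "body": {"targets": "0.018 0.014 0.1 0 0 -0.003;0.018 0.014 0.28 0 0 -0.003;0.018 0.014 0.45 0 0 -0.003;0.018 0.014 0.6 0 0 -0.003;0.018 0.014 0.69 0 0 -0.003;0.018 0.014 0.728 0 0 -0.003;0.018 0.014 0.728 0 0 -0.003;0.018 0.014 0.728 0 0 -0.003"}}

```text
time: 2.05
eef_pos: [0.4461, 0.3253, 0.0506]
eef_rot: [0.001, 0.27, 0.963, 0.001]
ft_force: [0.3, -0.8, -0.1]
finger_gap: 0.0605
grip_force: 0.0
```

{"method": "carry_out", "body": {"targets": "0 0 0 0 0 0;0 0 0 0 0 0;0 0 0 0 0 0;0 0 0 0 0 0;0 0 0 0 0 0;0 0 0 0 0 0;0 0 0 0 0 0;0 0 0 0 0 0", "grip": 0, "grip_force": 60}}

```text
time: 2.85
eef_pos: [0.4461, 0.3246, 0.0501]
eef_rot: [0.0, 0.271, 0.963, 0.0]
ft_force: [-1.8, -0.4, 6.0]
finger_gap: 0.0114
grip_force: 59.0
```

{"method": "carry_out", "body": {"targets": "0 0 -0.04 0 0 0;0 0 -0.15 0 0 0;0 0 -0.3 0 0 0;0 0 -0.45 0 0 0;-0.1 -0.03 -0.6 0 0 -0.045;-0.25 -0.07 -0.7 0 0 -0.09;-0.4 -0.11 -0.76 0 0 -0.135;-0.55 -0.15 -0.76 0 0 -0.18;-0.7 -0.185 -0.76 0 0 -0.225;-0.752 -0.197 -0.76 0 0 -0.27;-0.752 -0.197 -0.76 0 0 -0.294;-0.752 -0.197 -0.76 0 0 -0.294"}}

```text
time: 4.05
eef_pos: [0.5804, 0.1837, 0.2391]
eef_rot: [-0.001, -0.186, 0.983, 0.0]
ft_force: [-0.9, -0.3, -1.7]
finger_gap: 0.0117
grip_force: 58.6
```

{"method": "carry_out", "body": {"targets": "0 0 0 0 0 0;0 0 0 0 0 0;0 0 0 0 0 0"}}

```text
time: 4.35
eef_pos: [0.5801, 0.1848, 0.2395]
eef_rot: [0.0, -0.186, 0.982, 0.0]
ft_force: [0.8, 0.3, -1.9]
finger_gap: 0.0109
grip_force: 58.6
```

```bash
python3 - <<'E'
from h import *
s=status.observe();p,d=imaging.capture('wrist');np.savez('w2.npz',p=p,d=d,pos=s['eef_pos'],rot=s['eef_rot'])
print(s['time'],s['eef_pos'],s['eef_rot'],s['joint_positions'].round(3),s['ft_force'],s['finger_gap'])
cv2.imwrite('pics/w2.png',p[:,:,::-1])
c=cam('wrist',s);P=cloud(c,d)
C=np.array([.53,.165])
r=np.hypot(P[...,0]-C[0],P[...,1]-C[1])
h=cv2.cvtColor(p,cv2.COLOR_RGB2HSV);br=(h[...,0]>12)&(h[...,0]<32)&(h[...,1]>110)&(h[...,2]>60)&(d>0)&(r<.13)&(P[...,2]>.03)&(P[...,2]<.1)
n,l,st,ce=cv2.connectedComponentsWithStats(br.astype(np.uint8))
for i in range(1,n):
    if st[i,4]<40: continue
    q=P[l==i];zt=np.percentile(q[:,2],95);t=q[q[:,2]>zt-.0025]
    R=cv2.minAreaRect((t[:,:2]*1000).astype(np.float32))
    print(ce[i].round(),st[i,4],'ztop',zt.round(4),len(t),np.round(R[0],1),np.round(R[1],1),round(R[2],1))
E
```

```text
4.35 [0.58012811 0.18478344 0.23946971] [ 5.27308749e-05 -1.86286789e-01  9.82495408e-01  4.02559890e-05] [ 0.183  0.493  1.264  0.     1.385 -1.763] [ 0.77658487  0.29059878 -1.87452132] 0.010930044899984165
[315.   6.] 185 ztop 0.0691 92 [450.5 128.8] [ 4.5 13.4] 20.4
[420. 113.] 289 ztop 0.0675 148 [495.3 248.3] [12.7 13.6] 20.1
[214. 117.] 133 ztop 0.0633 82 [567.1  77.6] [12.8 13.9] 21.9
```

View pics/w2.png

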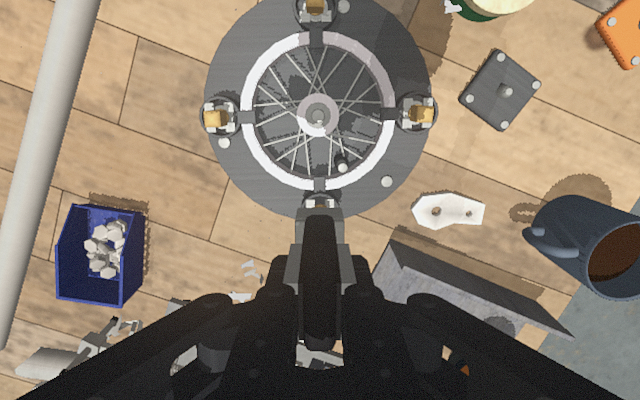

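Nipples 4 and 2 are 185 mm apart, so the centre is (0.5312,0.163) and the yaw 22.8°. The valve shows at (342,162), between nipples 4 (right) and 1 (hidden at the bottom), which confirms nipple 1. Now I check how the key sits in the hand.

```bash
python3 - <<'E'
from h import *
w=np.load('w2.npz');s=dict(eef_pos=w['pos'],eef_rot=w['rot']);c=cam('wrist',s);P=cloud(c,w['d'])
R=q2R(w['rot']);T=(P-w['pos'])@R  # tool coords
m=(w['d']>0)&(np.abs(T[...,0])<.03)&(np.abs(T[...,1])<.03)&(T[...,2]>-.03)&(T[...,2]<.06)
for a in np.arange(-.034,.046,.004):
    k=m&(T[...,2]>a)&(T[...,2]<a+.004);q=T[k]*1000
    if len(q)>3: print(round(a*1000),len(q),'x',np.percentile(q[:,0],[2,50,98]).round(1),'y',np.percentile(q[:,1],[2,50,98]).round(1))
g=m&(T[...,2]>.02)
v,u=np.where(g);print(u.min(),u.max(),v.min(),v.max(), T[g][:,2].max())
print(np.asarray(proj(c,w['pos']+R@[.01175,-.01175,.038])),proj(c,w['pos']+R@[.01175,.01175,.038]))
E
```

```text
-30 498 x [ 6.5 10.9 24.3] y [-19.4  -1.3  17.7]
-26 470 x [ 6.4 10.8 24.3] y [-19.2  -0.6  17.7]
-22 417 x [ 6.3 10.9 24.3] y [-19.4   0.1  17.8]
-18 370 x [ 6.4 10.7 24.3] y [-19.4  -1.2  17.9]
-14 350 x [ 6.5 10.8 24.4] y [-19.1  -1.   17.7]
-10 279 x [ 6.5 10.9 24.3] y [-18.2  -0.6  16.3]
-6 70 x [ 6.5 10.9 24.1] y [-13.5  -0.8  11.1]
10 23 x [ 4.   8.6 13.7] y [-11.8   7.5  10.3]
14 414 x [ 3.   9.4 14. ] y [-12.4  -7.8  10.9]
18 60 x [13.3 13.8 14.2] y [-12.   -0.8  10.5]
22 72 x [13.2 13.9 14.3] y [-12.2   1.7  10.6]
26 118 x [13.4 13.8 14.2] y [-11.9  -0.3  10.1]
30 107 x [13.2 13.8 14.1] y [-11.9  -1.   10.3]
34 84 x [13.3 13.8 14.1] y [-11.7  -0.8  10.2]
296 343 208 218 0.03762737398199213
[298.83619553 210.73261418] [343.00126727 210.74249308]
```

{"method": "carry_out", "body": {"targets": "-0.06 0 0.05 0 0 -0.007;-0.13 0.002 0.15 0 0 -0.007;-0.166 0.002 0.28 0 0 -0.007;-0.166 0.002 0.38 0 0 -0.007;-0.166 0.002 0.418 0 0 -0.007;-0.166 0.002 0.418 0 0 -0.007;-0.166 0.002 0.418 0 0 -0.007"}}

```text
time: 5.1
eef_pos: [0.6195, 0.2002, 0.1363]
eef_rot: [0.001, -0.197, 0.98, 0.0]
ft_force: [-0.3, 0.8, -1.6]
finger_gap: 0.0114
grip_force: 58.6
```

```bash
python3 - <<'E'
from h import *
w=np.load('w1.npz');s=dict(eef_pos=w['pos'],eef_rot=w['rot']);P=cloud(cam('wrist',s),w['d'])
for X in [(.617,.199),(.567,.077)]:
    k=(w['d']>0)&(np.hypot(P[...,0]-X[0],P[...,1]-X[1])<.014)&(P[...,2]<.1);q=P[k];z=np.percentile(q[:,2],97);t=q[q[:,2]>z-.004]
    print(len(q),z,t.mean(0))
d=np.load('top.npz')['d'];P=cloud(cam('top'),d)
for X in [(.617,.199),(.567,.077),(.495,.248)]:
    k=(d>0)&(np.hypot(P[...,0]-X[0],P[...,1]-X[1])<.014)&(P[...,2]<.1);q=P[k];print(len(q),np.sort(q[:,2])[-6:].round(4))
E
```

```text
456 0.06364679121894126 [0.61186485 0.20414439 0.06250127]Traceback (most recent call last):
  File "<stdin>", line 4, in <module>
    return _quantile_unchecked(
        a, q, axis, out, overwrite_input, method, keepdims, weights)
    return _ureduce(a,
                    func=_quantile_ureduce_func,
    ...<5 lines>...
                    overwrite_input=overwrite_input,
                    method=method)
    r = func(a, **kwargs)
    result = _quantile(arr,
                       quantiles=q,
    ...<2 lines>...
                       out=out,
                       weights=wgt)
    slices_having_nans = np.isnan(arr[-1, ...])
                                  ~~~^^^^^^^^^
IndexError: index -1 is out of bounds for axis 0 with size 0
```

{"method": "carry_out", "body": {"targets": "0 0 0.03 0 0 0;0 0 0.06 0 0 0;0 0 0.08 0 0 0;0 0 0.08 0 0 0;0 0 0.08 0 0 0"}}

```text
time: 5.6
eef_pos: [0.6188, 0.2, 0.1147]
eef_rot: [-0.0, -0.197, 0.98, 0.0]
ft_force: [-0.1, 0.5, -2.5]
finger_gap: 0.012
grip_force: 58.6
```

{"method": "carry_out", "body": {"targets": "0 0 0.012 0 0 0;0 0 0.024 0 0 0;0 0 0.024 0 0 0"}}

```text
time: 5.9
eef_pos: [0.6186, 0.2, 0.1083]
eef_rot: [-0.0, -0.197, 0.98, 0.0]
ft_force: [-0.0, -0.0, -1.8]
finger_gap: 0.0109
grip_force: 58.6
```

{"method": "carry_out", "body": {"targets": "0 0 0.012 0 0 0;0 0 0.024 0 0 0;0 0 0.024 0 0 0"}}

```text
time: 6.2
eef_pos: [0.6185, 0.2, 0.1022]
eef_rot: [-0.0, -0.197, 0.98, 0.0]
ft_force: [0.6, -0.4, -1.4]
finger_gap: 0.011
grip_force: 58.6
```

{"method": "carry_out", "body": {"targets": "0 0 0.008 0 0 0;0 0 0.016 0 0 0;0 0 0.016 0 0 0"}}

```text
time: 6.5
eef_pos: [0.6187, 0.2, 0.0984]
eef_rot: [-0.0, -0.197, 0.98, 0.0]
ft_force: [-0.3, 0.1, -2.3]
finger_gap: 0.0111
grip_force: 58.6
```

{"method": "carry_out", "body": {"targets": "0 0 0.008 0 0 0;0 0 0.016 0 0 0;0 0 0.016 0 0 0"}}

```text
time: 6.8
eef_pos: [0.619, 0.2001, 0.095]
eef_rot: [0.0, -0.197, 0.98, 0.0]
ft_force: [-0.4, 0.2, 1.7]
finger_gap: 0.0113
grip_force: 58.9
```

{"method": "carry_out", "body": {"targets": "0 0 0.008 0 0 0;0 0 0.012 0 0 0;0 0 0.012 0 0 0"}}

```text
time: 7.1
eef_pos: [0.6191, 0.2001, 0.0923]
eef_rot: [0.0, -0.197, 0.98, 0.0]
ft_force: [-0.9, -0.3, 4.5]
finger_gap: 0.0111
grip_force: 59.4
```

Contact is at mouth z ≈ 0.0565. A nipple top that low is impossible, so the key is seated, with the top at about 0.0745. Now I press to about 10 N.

{"method": "carry_out", "body": {"targets": "0 0 0.006 0 0 0;0 0 0.013 0 0 0;0 0 0.013 0 0 0;0 0 0.013 0 0 0"}}

```text
time: 7.5
eef_pos: [0.6192, 0.2001, 0.0896]
eef_rot: [0.001, -0.197, 0.98, 0.0]
ft_force: [-2.0, -1.5, 8.6]
finger_gap: 0.0111
grip_force: 60.0
```

The net press is about 10.4 N. I turn clockwise in two halves and shift the TCP to compensate for the key axis sitting 2 mm off in tool x.

{"method": "carry_out", "body": {"targets": "0.0001 -0.0012 0 0 0 0.047;0.0003 -0.0023 0 0 0 0.094;0.0008 -0.0034 0 0 0 0.141;0.0014 -0.0045 0 0 0 0.188;0.0021 -0.0054 0 0 0 0.235;0.0029 -0.0062 0 0 0 0.282;0.0029 -0.0062 0 0 0 0.282"}}

```text
time: 8.2
eef_pos: [0.619, 0.1985, 0.0896]
eef_rot: [0.001, 0.244, 0.97, 0.0]
ft_force: [-2.3, 0.3, 8.4]
finger_gap: 0.0111
grip_force: 60.1
```

```bash
python3 - <<'E'
from h import *
s=status.observe();print(s['ft_force'],s['wrist_torque'],s['eef_pos'],np.degrees(2*np.arctan2(s['eef_rot'][2],s['eef_rot'][1]))-90)
E
```

```text
[-2.30751651  0.27710869  8.43242699] [-0.03661245  0.51587666 -0.00606131] [0.61902009 0.19845949 0.08963422] 61.74008313635392
```

{"method": "carry_out", "body": {"targets": "0.0001 -0.0012 0 0 0 0.047;0.0003 -0.0023 0 0 0 0.094;0.0008 -0.0034 0 0 0 0.141;0.0014 -0.0045 0 0 0 0.188;0.0021 -0.0054 0 0 0 0.235;0.0029 -0.0062 0 0 0 0.28;0.0029 -0.0062 0 0 0 0.28;0.0029 -0.0062 0 0 0 0.28"}}

```text
time: 9.0
eef_pos: [0.6175, 0.1976, 0.0897]
eef_rot: [0.0, 0.632, 0.775, 0.001]
ft_force: [-2.6, 0.1, 8.3]
finger_gap: 0.0113
grip_force: 60.1
```

```bash
python3 - <<'E'
from h import *
s=status.observe();print(s['ft_force'],s['wrist_torque'],s['eef_pos'],np.degrees(2*np.arctan2(s['eef_rot'][2],s['eef_rot'][1]))-90)
E
```

```text
[-2.58057146  0.1241195   8.3119721 ] [-0.0034313   0.53463337 -0.0436842 ] [0.61752157 0.19759475 0.08965625] 11.575074248177799
```

{"method": "carry_out", "body": {"targets": "0 0 -0.01 0 0 0;0 0 -0.02 0 0 0;0 0 -0.022 0 0 0;0 0 -0.022 0 0 0;0.0001 0.0008 -0.022 0 0 -0.032;0.0002 0.0016 -0.022 0 0 -0.063;0.0002 0.0016 -0.022 0 0 -0.063;0.0002 0.0016 -0.022 0 0 -0.063"}}

```text
time: 9.8
eef_pos: [0.618, 0.1974, 0.094]
eef_rot: [0.0, 0.554, 0.833, 0.0]
ft_force: [0.1, 0.6, 3.0]
finger_gap: 0.0111
grip_force: 59.3
```

```bash
python3 - <<'E'
from h import *
s=status.observe();print(s['ft_force'],s['wrist_torque'],s['eef_pos'],np.degrees(2*np.arctan2(s['eef_rot'][2],s['eef_rot'][1]))-90)
E
```

```text
[0.14910084 0.55082408 3.0222876 ] [ 0.04082509 -0.06003321  0.01093399] [0.61802644 0.19736826 0.09399543] 22.770882434310323
```

{"method": "carry_out", "body": {"targets": "0 0 -0.02 0 0 0;0 0 -0.06 0 0 0;0 0 -0.12 0 0 0;0 0 -0.184 0 0 0;0 0 -0.184 0 0 0"}}

```text
time: 10.3
eef_pos: [0.619, 0.1976, 0.1427]
eef_rot: [0.002, 0.553, 0.833, 0.002]
ft_force: [0.3, 0.1, -1.2]
finger_gap: 0.0114
grip_force: 58.7
```

{"method": "carry_out", "body": {"targets": "-0.04 -0.04 0 0 0 -0.046;-0.1 -0.1 0 0 0 -0.092;-0.16 -0.16 0 0 0 -0.138;-0.23 -0.23 0 0 0 -0.184;-0.3 -0.3 0 0 0 -0.23;-0.34 -0.34 0 0 0 -0.276;-0.362 -0.365 0 0 0 -0.322;-0.362 -0.365 0 0 0 -0.368;-0.362 -0.365 0 0 0 -0.414;-0.362 -0.365 0 0 0 -0.46;-0.362 -0.365 0 0 0 -0.5;-0.362 -0.365 0 0 0 -0.5"}}

```text
time: 11.5
eef_pos: [0.5685, 0.0785, 0.1394]
eef_rot: [-0.001, -0.199, 0.98, 0.0]
ft_force: [-1.0, 0.1, -0.5]
finger_gap: 0.0114
grip_force: 58.7
```

{"method": "carry_out", "body": {"targets": "0 0 0 0 0 0;0 0 0 0 0 0;0 0 0 0 0 0"}}

```text
time: 11.8
eef_pos: [0.5689, 0.0785, 0.1399]
eef_rot: [-0.0, -0.198, 0.98, 0.0]
ft_force: [-0.3, 0.0, -1.5]
finger_gap: 0.0111
grip_force: 58.7
```

```bash
python3 - <<'E'
from h import *
s=status.observe();p,d=imaging.capture('wrist');print(s['ft_force'],s['wrist_torque'],s['eef_pos'],np.degrees(2*np.arctan2(s['eef_rot'][2],s['eef_rot'][1]))-90,s['joint_positions'])
c=cam('wrist',s)
a=cv2.resize(p[100:340,160:640,::-1],None,fx=1.6,fy=1.6)
cv2.imwrite('pics/w3.png',a)
print(proj(c,(.617,.199,.0745)),proj(c,(.567,.077,.063)))
E
```

```text
[-0.26670909  0.03505787 -1.50305066] [0.04379539 0.00778032 0.02088476] [0.56892988 0.0785386  0.13993561] 112.83430811692506 [ 3.72320688e-03  5.15556252e-01  1.51423469e+00  7.05149574e-05
  1.11198324e+00 -1.96563821e+00]
[455.19050461 341.15346518] [319.55953313 205.98341673]
```

View pics/w3.png

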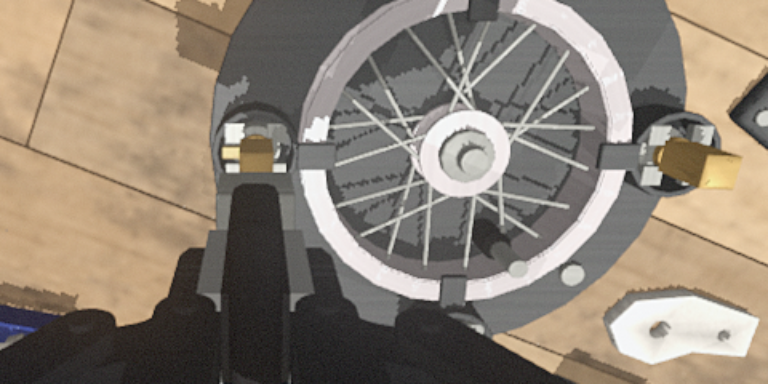

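Nipple 2 shows at zoomed (256,150), directly in line with the key's socket at (255,190). Next I descend onto it.

{"method": "carry_out", "body": {"targets": "0 0 0.04 0 0 0;0 0 0.09 0 0 0;0 0 0.125 0 0 0;0 0 0.14 0 0 0;0 0 0.14 0 0 0;0 0 0.14 0 0 0"}}

```text
time: 12.45
eef_pos: [0.5692, 0.0785, 0.1051]
eef_rot: [0.0, -0.199, 0.98, 0.0]
ft_force: [-0.1, 0.5, -1.2]
finger_gap: 0.0108
grip_force: 58.7
```

{"method": "carry_out", "body": {"targets": "0 0 0.012 0 0 0;0 0 0.024 0 0 0;0 0 0.024 0 0 0"}}

```text
time: 12.75
eef_pos: [0.5688, 0.0786, 0.0987]
eef_rot: [-0.0, -0.199, 0.98, 0.0]
ft_force: [0.2, 0.5, -1.6]
finger_gap: 0.0111
grip_force: 58.7
```

{"method": "carry_out", "body": {"targets": "0 0 0.012 0 0 0;0 0 0.02 0 0 0;0 0 0.02 0 0 0"}}

```text
time: 13.05
eef_pos: [0.5688, 0.0785, 0.0937]
eef_rot: [-0.0, -0.199, 0.98, 0.0]
ft_force: [0.2, -0.2, -0.8]
finger_gap: 0.011
grip_force: 58.7
```

{"method": "carry_out", "body": {"targets": "0 0 0.008 0 0 0;0 0 0.016 0 0 0;0 0 0.016 0 0 0"}}

```text
time: 13.35
eef_pos: [0.5688, 0.0785, 0.0897]
eef_rot: [-0.0, -0.199, 0.98, 0.0]
ft_force: [-1.0, 0.4, -2.2]
finger_gap: 0.0111
grip_force: 58.7
```

{"method": "carry_out", "body": {"targets": "0 0 0.008 0 0 0;0 0 0.016 0 0 0;0 0 0.016 0 0 0"}}

```text
time: 13.65
eef_pos: [0.5688, 0.0785, 0.0857]
eef_rot: [-0.0, -0.199, 0.98, 0.0]
ft_force: [-0.1, 0.4, -2.6]
finger_gap: 0.0109
grip_force: 58.7
```

{"method": "carry_out", "body": {"targets": "0 0 0.006 0 0 0;0 0 0.012 0 0 0;0 0 0.012 0 0 0"}}

```text
time: 13.95
eef_pos: [0.5691, 0.0785, 0.0831]
eef_rot: [0.0, -0.199, 0.98, 0.0]
ft_force: [0.1, -0.8, -0.7]
finger_gap: 0.0117
grip_force: 58.9
```

{"method": "carry_out", "body": {"targets": "0 0 0.008 0 0 0;0 0 0.016 0 0 0;0 0 0.016 0 0 0;0 0 0.016 0 0 0"}}

```text
time: 14.35
eef_pos: [0.5693, 0.0786, 0.0796]
eef_rot: [0.0, -0.199, 0.98, -0.0]
ft_force: [-2.2, -0.7, 5.1]
finger_gap: 0.0113
grip_force: 59.6
```

{"method": "carry_out", "body": {"targets": "0 0 0.006 0 0 0;0 0 0.011 0 0 0;0 0 0.011 0 0 0;0 0 0.011 0 0 0"}}

```text
time: 14.75
eef_pos: [0.5694, 0.0786, 0.0773]
eef_rot: [0.001, -0.199, 0.98, -0.0]
ft_force: [-3.1, -0.5, 8.2]
finger_gap: 0.0109
grip_force: 60.1
```

{"method": "carry_out", "body": {"targets": "0.0001 -0.0012 0 0 0 0.047;0.0003 -0.0023 0 0 0 0.094;0.0008 -0.0034 0 0 0 0.141;0.0014 -0.0045 0 0 0 0.188;0.0021 -0.0054 0 0 0 0.235;0.0029 -0.0062 0 0 0 0.282"}}

```text
time: 15.35
eef_pos: [0.5693, 0.0766, 0.0773]
eef_rot: [0.001, 0.243, 0.97, -0.0]
ft_force: [-2.7, -1.0, 7.6]
finger_gap: 0.0112
grip_force: 60.2
```

{"method": "carry_out", "body": {"targets": "0.0001 -0.0012 0 0 0 0.047;0.0003 -0.0023 0 0 0 0.094;0.0008 -0.0034 0 0 0 0.141;0.0014 -0.0045 0 0 0 0.188;0.0021 -0.0054 0 0 0 0.235;0.0029 -0.0062 0 0 0 0.282;0.0029 -0.0062 0 0 0 0.282"}}

```text
time: 16.05
eef_pos: [0.5677, 0.0758, 0.0772]
eef_rot: [0.0, 0.635, 0.773, 0.0]
ft_force: [-2.3, 0.0, 7.8]
finger_gap: 0.0109
grip_force: 60.2
```

```bash
python3 - <<'E'
from h import *
s=status.observe();print(s['ft_force'],s['wrist_torque'],s['eef_pos'],np.degrees(2*np.arctan2(s['eef_rot'][2],s['eef_rot'][1]))-90)
E
```

```text
[-2.25075986e+00  5.50464737e-03  7.79946462e+00] [-0.00469231  0.51453153 -0.00272982] [0.56773905 0.07581446 0.07720806] 11.160529927648753
```

{"method": "carry_out", "body": {"targets": "0 0 0.003 0 0 0;0.0001 -0.0012 0.003 0 0 0.047;0.0003 -0.0023 0.003 0 0 0.094;0.0008 -0.0034 0.003 0 0 0.141;0.0014 -0.0045 0.003 0 0 0.188;0.0021 -0.0054 0.003 0 0 0.235;0.0029 -0.0062 0.003 0 0 0.282"}}

```text
time: 16.75
eef_pos: [0.566, 0.0763, 0.0765]
eef_rot: [0.0, 0.905, 0.425, 0.0]
ft_force: [-3.2, 0.5, 7.7]
finger_gap: 0.0111
grip_force: 60.3
```

{"method": "carry_out", "body": {"targets": "0.0001 -0.0012 0 0 0 0.047;0.0003 -0.0023 0 0 0 0.094;0.0008 -0.0034 0 0 0 0.141;0.0014 -0.0045 0 0 0 0.188;0.0018 -0.0051 0 0 0 0.218;0.0018 -0.0051 0 0 0 0.218;0.0018 -0.0051 0 0 0 0.218"}}

```text
time: 17.45
eef_pos: [0.5653, 0.0776, 0.0765]
eef_rot: [-0.0, 0.995, 0.099, 0.0]
ft_force: [-3.6, 0.0, 8.3]
finger_gap: 0.011
grip_force: 60.3
```

```bash
python3 - <<'E'
from h import *
s=status.observe();print(s['ft_force'],s['wrist_torque'],s['eef_pos'],np.degrees(2*np.arctan2(s['eef_rot'][2],s['eef_rot'][1]))-90)
E
```

```text
[-3.61231682  0.0462389   8.31747216] [0.08669407 0.52024988 0.0169915 ] [0.56526364 0.07757257 0.0765193 ] -78.60317568337156
```

{"method": "carry_out", "body": {"targets": "0 0 -0.01 0 0 0;0 0 -0.02 0 0 0;0 0 -0.024 0 0 0;0 0 -0.024 0 0 0;0.0001 0.0008 -0.024 0 0 -0.032;0.0002 0.0016 -0.024 0 0 -0.063;0.0002 0.0016 -0.024 0 0 -0.063;0.0002 0.0016 -0.024 0 0 -0.063"}}

```text
time: 18.25
eef_pos: [0.5657, 0.0769, 0.0816]
eef_rot: [0.0, 0.981, 0.196, 0.0]
ft_force: [0.2, 0.3, 2.4]
finger_gap: 0.0111
grip_force: 59.4
```

{"method": "carry_out", "body": {"targets": "0 0 -0.02 0 0 0;0 0 -0.06 0 0 0;0 0 -0.12 0 0 0;0 0 -0.25 0 0 0;0 0 -0.4 0 0 0;0 0 -0.4 0 0 0;0 0 -0.4 0 0 0"}}

```text
time: 18.95
eef_pos: [0.5654, 0.077, 0.1825]
eef_rot: [0.0, 0.98, 0.197, 0.001]
ft_force: [0.2, 0.1, -2.2]
finger_gap: 0.0112
grip_force: 58.8
```

```bash
python3 - <<'E'
from h import *
s=status.observe();print(s['ft_force'],s['wrist_torque'],s['eef_pos'],np.degrees(2*np.arctan2(s['eef_rot'][2],s['eef_rot'][1]))-90,s['joint_positions'].round(3))
E
```

```text
[ 0.23198965  0.14018817 -2.23466448] [0.00403906 0.02964556 0.00962789] [0.56542978 0.07698575 0.18247637] -67.28778979285032 [1.000e-03 4.650e-01 1.471e+00 0.000e+00 1.203e+00 1.175e+00]
```

{"method": "carry_out", "body": {"targets": "0 -0.05 -0.02 0 0 -0.046;0 -0.12 -0.06 0 0 -0.092;-0.01 -0.2 -0.06 0 0 -0.138;-0.015 -0.28 -0.06 0 0 -0.184;-0.02 -0.36 -0.06 0 0 -0.23;-0.025 -0.44 -0.06 0 0 -0.276;-0.029 -0.52 -0.06 0 0 -0.322;-0.029 -0.549 -0.06 0 0 -0.35;-0.029 -0.549 -0.06 0 0 -0.35;-0.029 -0.549 -0.06 0 0 -0.35;-0.029 -0.549 -0.06 0 0 -0.35"}}

```text
time: 20.05
eef_pos: [0.5056, 0.2001, 0.196]
eef_rot: [-0.0, 0.734, 0.679, -0.001]
ft_force: [-0.4, -0.7, -1.6]
finger_gap: 0.0116
grip_force: 58.7
```

```bash
python3 - <<'E'
from h import *
s=status.observe()
yaw=2*np.arctan2(s['eef_rot'][2],s['eef_rot'][1])-np.pi/2
R=q2R(s['eef_rot']);print(s['eef_pos'],np.degrees(yaw),(R.T@(np.array([.4461,.3246,.050])-s['eef_pos'])/.25).round(4),(58.6-np.degrees(yaw))/180)
p,d=imaging.capture('side');a=p[180:270,280:420,::-1];cv2.imwrite('pics/s2.png',cv2.resize(a,None,fx=5.6,fy=5.6,interpolation=cv2.INTER_CUBIC))
E
```

```text
[0.50557659 0.20012502 0.19596184] -4.402968462370655 [ 0.4784 -0.2748  0.5839] 0.35001649145761476
```

View pics/s2.png

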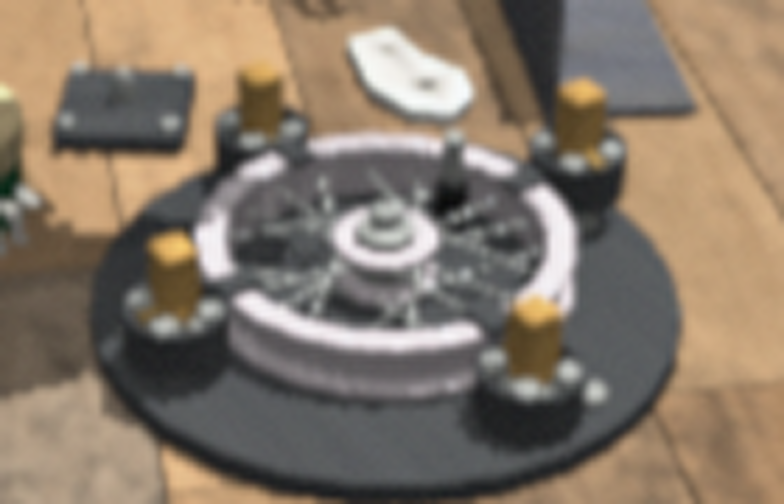

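The picture shows all four nipples up in their cups: 1 at the upper right (580,110), 2 at the lower right (535,335). The key stand is at (125,105). Now I go back over the stand.

{"method": "carry_out", "body": {"targets": "0.06 -0.03 0 0 0 -0.046;0.14 -0.08 0 0 0 -0.092;0.22 -0.13 0 0 0 -0.138;0.3 -0.17 0 0 0 -0.184;0.38 -0.22 0 0 0 -0.23;0.45 -0.26 0.05 0 0 -0.276;0.478 -0.275 0.15 0 0 -0.322;0.478 -0.275 0.25 0 0 -0.35;0.478 -0.275 0.35 0 0 -0.35;0.478 -0.275 0.404 0 0 -0.35;0.478 -0.275 0.404 0 0 -0.35;0.478 -0.275 0.404 0 0 -0.35"}}

```text
time: 21.3
eef_pos: [0.4464, 0.3248, 0.0958]
eef_rot: [0.0, 0.27, 0.963, 0.0]
ft_force: [0.7, -0.3, -1.5]
finger_gap: 0.0118
grip_force: 58.6
```

```bash
python3 - <<'E'
from h import *
s=status.observe()
yaw=2*np.arctan2(s['eef_rot'][2],s['eef_rot'][1])-np.pi/2
R=q2R(s['eef_rot']);print(s['eef_pos'],np.degrees(yaw),(R.T@(np.array([.4461,.3246,.050])-s['eef_pos'])/.25).round(4),(58.6-np.degrees(yaw))/180,s['ft_force'])
E
```

```text
[0.44640424 0.32483451 0.0958499 ] 58.675361117715426 [ 0.0006 -0.0015  0.1834] -0.0004186728761968005 [ 0.74395219 -0.30529016 -1.51403665]
```

{"method": "carry_out", "body": {"targets": "0.0006 -0.0015 0.04 0 0 0;0.0006 -0.0015 0.08 0 0 0;0.0006 -0.0015 0.12 0 0 0;0.0006 -0.0015 0.15 0 0 0;0.0006 -0.0015 0.17 0 0 0;0.0006 -0.0015 0.176 0 0 0;0.0006 -0.0015 0.176 0 0 0"}}

```text
time: 22.0
eef_pos: [0.4456, 0.3248, 0.0514]
eef_rot: [-0.0, 0.269, 0.963, -0.0]
ft_force: [0.6, -0.4, -1.3]
finger_gap: 0.0112
grip_force: 58.7
```

{"method": "carry_out", "body": {"targets": "0 0 0.004 0 0 0;0 0 0.007 0 0 0;0 0 0.007 0 0 0"}}

```text
time: 22.3
eef_pos: [0.4458, 0.3249, 0.0502]
eef_rot: [0.0, 0.269, 0.963, 0.0]
ft_force: [-0.9, -0.0, -0.4]
finger_gap: 0.0114
grip_force: 58.9
```

Touching the plate now. I open the fingers gently and retreat straight up.

{"method": "carry_out", "body": {"targets": "0 0 0 0 0 0;0 0 0 0 0 0;0 0 0 0 0 0;0 0 0 0 0 0;0 0 0 0 0 0;0 0 0 0 0 0", "grip": 50}}

```text
time: 22.9
eef_pos: [0.4456, 0.3248, 0.0498]
eef_rot: [0.0, 0.269, 0.963, 0.0]
ft_force: [-0.2, 0.4, 0.4]
finger_gap: 0.0499
grip_force: 0.0
```

{"method": "carry_out", "body": {"targets": "0 0 -0.03 0 0 0;0 0 -0.1 0 0 0;0 0 -0.25 0 0 0;0 0 -0.4 0 0 0;0 0 -0.55 0 0 0;0 0 -0.7 0 0 0;-0.14 0 -0.72 0 0 0;-0.28 0 -0.72 0 0 0;-0.28 0 -0.72 0 0 0;-0.28 0 -0.72 0 0 0;-0.28 0 -0.72 0 0 0"}}

```text
time: 24.0
eef_pos: [0.5046, 0.2888, 0.2298]
eef_rot: [-0.0, 0.269, 0.963, -0.0]
ft_force: [0.3, 0.5, 0.2]
finger_gap: 0.0497
grip_force: 0.0
```

```bash
python3 - <<'E'
from h import *
s=status.observe();p,d=imaging.capture('wrist');cv2.imwrite('pics/w4.png',p[:,:,::-1])
print(s['time'],s['eef_pos'],s['ft_force']);c=cam('wrist',s);P=cloud(c,d)
m=(d>0)&(np.hypot(P[...,0]-.445,P[...,1]-.325)<.04)
for a,b in [(.078,.092),(.005,.016)]:
    q=P[m&(P[...,2]>a)&(P[...,2]<b)];r=cv2.minAreaRect((q[:,:2]*1000).astype(np.float32));print(q[:,2].mean(),r)
E
```

```text
24.0 [0.50457619 0.28881156 0.22980447] [0.2756034  0.53625452 0.16382454]
0.0838788894770102 ((444.7210998535156, 325.2262268066406), (11.179859161376953, 43.68381881713867), 58.5101318359375)
0.01215107784171873 ((445.1792297363281, 324.9742736816406), (60.00729751586914, 60.01591873168945), 77.77803802490234)
```

View pics/w4.png

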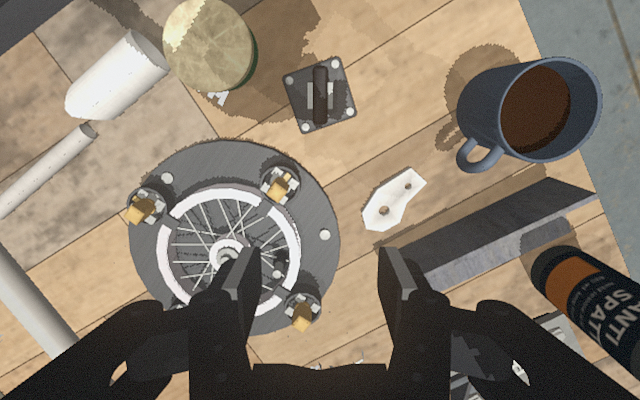

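The key stands on its stand exactly as it did at first. One look at nipples 1 and 2, before handing in.

{"method": "carry_out", "body": {"targets": "-0.13 -0.08 0 0 0 0;-0.26 -0.16 0 0 0 0;-0.4 -0.24 0 0 0 0;-0.4 -0.24 0 0 0 0;-0.4 -0.24 0 0 0 0;-0.4 -0.24 0 0 0 0"}}

```text
time: 24.65
eef_pos: [0.559, 0.1865, 0.2299]
eef_rot: [-0.0, 0.269, 0.963, 0.0]
ft_force: [0.0, -0.2, 0.1]
finger_gap: 0.0499
grip_force: 0.0
```

```bash
python3 - <<'E'
from h import *
s=status.observe();p,d=imaging.capture('wrist');c=cam('wrist',s);P=cloud(c,d);print(s['eef_pos'])
h=cv2.cvtColor(p,cv2.COLOR_RGB2HSV);T=[]
f=np.radians(22.8)
for i,a in enumerate([0,-90,180,90]):
    X=np.array([.5312,.163])+.093*np.array([np.cos(f+np.radians(a)),np.sin(f+np.radians(a))])
    u=proj(c,[*X,.06]).round().astype(int)
    m=(d>0)&(np.hypot(P[...,0]-X[0],P[...,1]-X[1])<.018)&(h[...,0]>12)&(h[...,0]<32)&(h[...,1]>110)&(P[...,2]>.03)
    if m.sum()>20:
        q=P[m];z=np.percentile(q[:,2],95);t=q[q[:,2]>z-.0025];r=cv2.minAreaRect((t[:,:2]*1000).astype(np.float32));print(i+1,u,z,r)
        lo=q[q[:,2]<.055];print(' low brass dir mean',((lo.mean(0)[:2]-X)*1000).round(1) if len(lo) else None,len(lo))
    else: print(i+1,u,'hidden')
    y0,x0=max(u[1]-40,0),max(u[0]-40,0);e=p[y0:y0+80,x0:x0+80,::-1]
    T.append(cv2.resize(e,(200,200),interpolation=cv2.INTER_CUBIC) if e.size else np.zeros((200,200,3),np.uint8))
w=np.load('w2.npz')['p'][:,:,::-1]; R=[cv2.resize(w[y-40 if y>40 else 0:y+40,x-40:x+40],(200,200),interpolation=cv2.INTER_CUBIC) for x,y in [(320,195),(214,117),(315,10),(420,113)]]
cv2.imwrite('pics/n.png',np.vstack([np.hstack(T),np.hstack(R)]))
E
```

```text
[0.55897725 0.18648953 0.22986472]
1 [364 222] 0.07614978052471576 ((616.9942626953125, 199.17401123046875), (13.595621109008789, 13.171928405761719), 23.276145935058594)
 low brass dir mean [-4.1  0.5] 38
2 [225 243] 0.06392882014394644 ((567.1354370117188, 77.81214141845703), (12.664915084838867, 12.976971626281738), 24.439340591430664)
 low brass dir mean [-2.5  5.3] 56
3 [190 100] 0.06914811933645783 ((446.0378112792969, 127.54267883300781), (13.100488662719727, 13.229748725891113), 18.49814796447754)
 low brass dir mean [0.5 3.5] 95
4 [344  75] 0.067839742675989 ((495.7095031738281, 248.69593811035156), (12.740097999572754, 13.453763961791992), 24.097749710083008)
 low brass dir mean [-2.5 -3.6] 14
```

View pics/n.png

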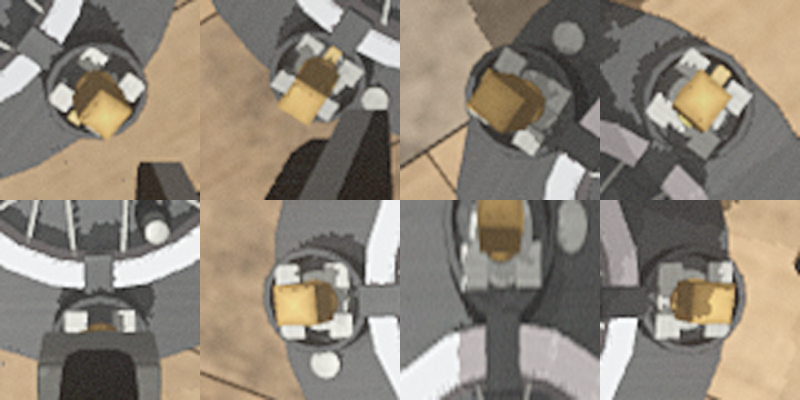

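The brass lugs show the result. Nipple 4's lug still points outward, nipple 1's has moved 90° clockwise, and nipple 2's now points inward, which is 180°. The heads are at 23–24° against the fixture's 22.8°, so both sit in their notches, and the tops are up.

```bash
python3 -c "
from bench import order
print(order.sign_off())"
```

```text
the job is handed in; nothing more can be done
None
```

Job handed in at about 25 s of the 72 s limit: nipple 1 was tightened one quarter turn and nipple 2 two, both clockwise and sprung back into their notches, nipples 3 and 4 were left alone, and the key stands back over its post, released.

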